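Sort the lantern studs by thread pitch on the notched gauges

ROBOT

A 7-joint arm with a two-finger parallel gripper is mounted at the origin on the work surface. World frame = base frame: x ahead of the robot, y to its left, z up, the work surface at z = 0. Lengths are in m, angles in rad, forces in N, time in s.
With the tool pointing down it reaches from about 0.35 to 0.9 m from the base axis. Payload 7.2 kg.
Tool frame: the origin (TCP) lies between the finger pads; the fingertips stand ahead of it and the grasp point (between the pads) lies 6 mm ahead of it (manip.tip_reach is the z of the fingertips in the tool frame, in m); z points along the fingers, y is the line along which they close (so a half turn about z gives the same grasp; the last joint's range is limited). The gripper opens to 85 mm and grips with 20 to 120 N. Pads are 22 mm wide; open, the fingers measure 114 mm over their backs; the gripper's body (76 mm by 85 mm) begins 54 mm behind the grasp point. The pads swing forward as they close: fully open they stand 13 mm farther back than shut.
Start: joints at [1.263, 0.411, -0.013, 1.596, 0.006, 1.134, -0.082], TCP at [0.148, -0.607, 0.256] pointing down, gripper open.
Joint ranges: [-2.95, 2.95], [-0.29, 1.99], [-1.47, 1.44], [0.14, 2.54], [-1.03, 4.17], [0.13, 1.85], [-2.86, 2.86]. Speed limits (rad/s): [2.39, 2.39, 3.01, 3.01, 3.14, 3.14, 3.14].

INTERFACE

Orientations are given as a unit quaternion [x, y, z, w].
In Python, from bench import manip gives the robot as it stands.
- The arm moves only by the tool move_arm, never from a script. Its argument "moves" is one flat list of numbers, 5 for each row, row after row: the closure in counts, from 0 (fully open) to 255 (shut), then the shift along the world's x, y, z in m, then the turn about the world's z in rad. In form: [grip, dx, dy, dz, spin, grip, dx, dy, dz, spin, ...]. A call has 1 to 10 rows; each row shifts and turns the commanded pose from where the row before left it; what a row does not reach is not made up. A row lasts 1/8 s, in which the tool goes at most 62.5 mm and 10.7 degrees, less where a joint would pass 70% of its speed; a pose out of reach is approached as far as the arm can. A call is refused whole if a number of a shift passes 0.0625 or a number of a turn 0.188, either way. A call with a gripper value outside its range is refused whole. The fingers move at their own pace and stop on an object; "squeeze" is the grip in N (left out, the last holds). Time passes only in rows, so rows that do not move let the fingers close. It gives the time, the measured TCP pose, the force, the opening and the grip force at its end, in the units of the state.
- manip.sense(): the state, without advancing time (a new reading comes with each control period).
- manip.camera(name): name is "scene" or "top"; returns the picture (384x512x3 uint8, red, green, blue); there is no depth.
- manip.camera_params(name): a dict with "mtx" (3x3 intrinsics, pixels), "rvec" (rotation vector, rad) and "tvec" (3), from world to camera coordinates, as OpenCV has them. Camera axes: x right, y down, z forward; pixel columns grow to the right and rows downward; lengths in m; the calibration is good to about 2 mm. A picture is of the moment at which its call begins. camera_params takes no time and is no camera call.
- manip.finish_job(): hands the job in; it is judged then, once.
The state is a dict: "time_s": time; "joint_pos": joint angles; "joint_velocities": joint speeds; "joint_efforts": joint torques, N m; "ee_pos": TCP position; "orientation": TCP orientation; "force": force on the tool from outside, world axes, zero at the start; "wrist_torque": the same for the moment, N m; "grip_width": finger opening in m; "grasp_force": force on a finger pad.
Only numpy, scipy, OpenCV 4.12 (cv2) and the standard library are available. Lean on these libraries where they do the work, as an engineer would, in place of code of your own. Each camera call takes 0.05 s, during which the arm holds its last target. There are 200 camera calls.

TASK

Three wooden lantern-frame studs, alike but for their thread pitch, lie on the table. Sort them: lay each one in the notched gauge of its own pitch, so that its ridges drop fully home into the notches at both ends, and let go. Do not knock over the paper cup.

Things in the scene. Friction and masses are not known exactly. Their poses are not given: they have to be found in the camera images.
- fine_stud_mid (a point): Centre of the loose wooden fine-pitch stud, about 90 g, lying on the table along its x, 164 mm long. Square middle to grip: 40 long, 28 x 28 mm (centre 14 mm up). On each side a round shank, core 18 mm, with 5 ridges 26 mm across, 31, 41, 51, 61 and 71 mm from the centre (10 mm pitch); the ends are alike, either way round fits. Ridges: 7 mm wide at the root, 2 mm at the tip.
- medium_stud_mid (a point): Centre of the loose wooden medium-pitch stud, about 90 g, lying on the table along its x, 164 mm long. Square middle to grip: 40 long, 28 x 28 mm (centre 14 mm up). On each side a round shank, core 18 mm, with 4 ridges 26 mm across, 31, 46, 61 and 76 mm from the centre (15 mm pitch); the ends are alike, either way round fits. Ridges: 7 mm wide at the root, 2 mm at the tip.
- coarse_stud_mid (a point): Centre of the loose wooden coarse-pitch stud, about 90 g, lying on the table along its x, 164 mm long. Square middle to grip: 40 long, 28 x 28 mm (centre 14 mm up). On each side a round shank, core 18 mm, with 3 ridges 26 mm across, 31, 53 and 75 mm from the centre (22 mm pitch); the ends are alike, either way round fits. Ridges: 7 mm wide at the root, 2 mm at the tip.
- fine_seat (a point): Centre of the fine stud when home in the fixed fine aluminium gauge: x along the row, z up, 53 mm above the table. Two end blocks, 25 to 85 mm from here along x, each with 5 notches at 10 mm pitch (31, 41, 51, 61 and 71 mm from here, 7.6 wide, 4 deep, floor 13 mm below this point), between cheeks 29 mm apart, flared above. Open finger room between the blocks, down to 37 mm below.
- medium_seat (a point): Centre of the medium stud when home in the fixed medium aluminium gauge: x along the row, z up, 53 mm above the table. Two end blocks, 25 to 85 mm from here along x, each with 4 notches at 15 mm pitch (31, 46, 61 and 76 mm from here, 7.6 wide, 4 deep, floor 13 mm below this point), between cheeks 29 mm apart, flared above. Open finger room between the blocks, down to 37 mm below.
- coarse_seat (a point): Centre of the coarse stud when home in the fixed coarse aluminium gauge: x along the row, z up, 53 mm above the table. Two end blocks, 25 to 85 mm from here along x, each with 3 notches at 22 mm pitch (31, 53 and 75 mm from here, 7.6 wide, 4 deep, floor 13 mm below this point), between cheeks 29 mm apart, flared above. Open finger room between the blocks, down to 37 mm below.
- board: Fixed plywood board, 185 x 250 x 10 mm, origin under its centre, z up. The three gauges stand on it, parallel to its x, 80 mm apart, in any order. The gauges' tops are 56 mm above the table. In the wrong gauge, or out of step, a stud rides about 4 mm proud.
- cup_mid (a point): Centre (half-way up) of a loose pale paper cup, 76 mm across the rim, 90 mm tall, standing on the table: leave it standing.

How it is judged:
At the end, for the whole second after the job is handed in: Each stud lies at rest in the gauge of its own pitch, its centre within 3 mm along the row, 4 mm across and 2 mm in height of that gauge's seat point, parallel to the row within 0.06 rad; the cup stands upright (within 0.3 rad) (x of fine_stud_mid in the frame of fine_seat between -0.003 and 0.003 m and y of fine_stud_mid in the frame of fine_seat between -0.004 and 0.004 m and z of fine_stud_mid in the frame of fine_seat between -0.002 and 0.002 m and angle between the x axis of fine_stud_mid and the x axis of fine_seat, either way round below 0.06 rad and linear speed of each of fine_stud, medium_stud, coarse_stud below 0.02 m/s and x of medium_stud_mid in the frame of medium_seat between -0.003 and 0.003 m and y of medium_stud_mid in the frame of medium_seat between -0.004 and 0.004 m and z of medium_stud_mid in the frame of medium_seat between -0.002 and 0.002 m and angle between the x axis of medium_stud_mid and the x axis of medium_seat, either way round below 0.06 rad and x of coarse_stud_mid in the frame of coarse_seat between -0.003 and 0.003 m and y of coarse_stud_mid in the frame of coarse_seat between -0.004 and 0.004 m and z of coarse_stud_mid in the frame of coarse_seat between -0.002 and 0.002 m and angle between the x axis of coarse_stud_mid and the x axis of coarse_seat, either way round below 0.06 rad and angle between cup_mid's own z axis and vertical below 0.3 rad); the robot touches nothing.
It fails at once if the paper cup is knocked over (angle between cup_mid's own z axis and vertical above 0.7 rad).
It also fails if it takes over 72 s, if anything falls off the work surface, if the arm or the gripper's body presses on something with over 40 N, if the wrist force passes 120 N, or if a joint passes its speed limit or range.

## Working session

There is one attempt and no reset: what is moved stays moved. The work goes in short steps, Python scripts to look and compute and a tool call to move; the robot and the scene stay as the last step left them, time stands still between calls to the robot, and variables do not carry over. Pictures are saved under pics/ and viewed, at most 10 in all, crops included, and the job is handed in when it is done.

Besides the shell and the picture viewer there is one more tool, called after ">>>" as name(argument=value, ...) on one line, values as JSON. move_arm: Moves the arm, as the interface text tells. Its arguments: {"type":"object","properties":{"moves":{"type":"array"},"squeeze":{"type":"number"}},"required":["moves"]}

```bash
mkdir -p pics; python3 - <<'E'
from bench import manip
import cv2
for n in("top","scene"):
    p=manip.camera_params(n); print(n,p)
    im=manip.camera(n); cv2.imwrite(f"pics/{n}0.png",im[:,:,::-1])
s=manip.sense(); print(s, manip.tip_reach)
E
```

```text
top {'mtx': array([[409.86496489,   0.        , 253.05382829],
       [  0.        , 409.86496489, 187.54532255],
       [  0.        ,   0.        ,   1.        ]]), 'rvec': array([ 2.14381655, -2.08170727,  0.2195097 ]), 'tvec': array([-0.02813552,  0.60381853,  1.03427754])}
scene {'mtx': array([[410.8661806 ,   0.        , 254.939336  ],
       [  0.        , 410.8661806 , 194.63715996],
       [  0.        ,   0.        ,   1.        ]]), 'rvec': array([ 1.90124397,  1.70948289, -0.60037753]), 'tvec': array([-0.06058095, -0.42619016,  1.29560206])}
{'time_s': 0.1, 'joint_pos': array([ 1.26282135,  0.41185091, -0.01268794,  1.59697609,  0.0056344 ,
        1.13428199, -0.08220586]), 'joint_velocities': array([ 0.00024946, -0.00325228, -0.0007861 , -0.00369664,  0.00016732,
        0.00254214, -0.00072041]), 'joint_efforts': array([ 2.78670930e-03, -6.01822543e+01,  6.83785882e-01, -3.00087690e+01,
        1.38335882e-02,  6.41507606e-03,  3.27270925e-05]), 'ee_pos': array([ 0.14827167, -0.60673368,  0.25551151]), 'orientation': array([ 9.92821173e-01,  1.19605893e-01, -1.60167355e-04, -7.22946280e-04]), 'force': array([ 0.93734224, -0.29074364, -0.10892672]), 'wrist_torque': array([ 0.00254294,  0.02215982, -0.02392862]), 'grasp_force': 0.0, 'grip_width': 0.08565077182165327} 0.025
```

View pics/top0.png

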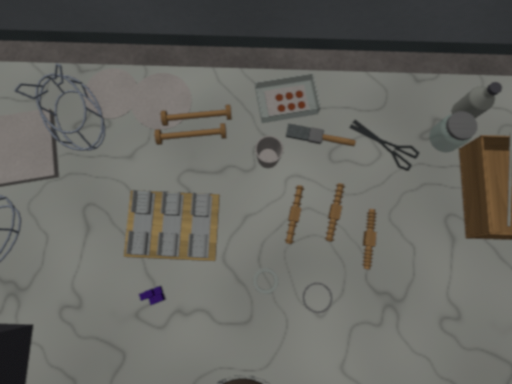

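View pics/scene0.png

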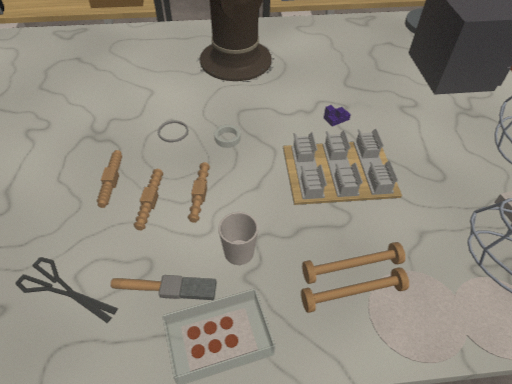

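The top view shows the board at about (173,225), three studs at (295,214), (335,212) and (370,238), and the cup at (268,150). The scene view shows the same layout. Next I'll enlarge crops and measure.

```bash
cat > h.py <<'E'
from bench import manip
import cv2, numpy as np
def cam(n):
    p=manip.camera_params(n); R=cv2.Rodrigues(p["rvec"])[0]; return p["mtx"],R,p["tvec"]
def ray(n,uv,z):
    K,R,t=cam(n); c=-R.T@t; d=R.T@np.linalg.inv(K)@np.array([*uv,1.]); return c+d*(z-c[2])/d[2]
def proj(n,X):
    p=manip.camera_params(n); return cv2.projectPoints(np.float64(X).reshape(-1,1,3),p["rvec"],p["tvec"],p["mtx"],None)[0][:,0]
def rods(n,im,z,amin=120,amax=600):
    h=cv2.cvtColor(im,cv2.COLOR_RGB2HSV); m=cv2.inRange(h,(3,100,60),(20,255,255))
    out=[]
    k,l,st,ce=cv2.connectedComponentsWithStats(m)
    for i in range(1,k):
        if amin<st[i,4]<amax:
            ys,xs=np.where(l==i); P=np.array([ray(n,(x,y),z)[:2] for x,y in zip(xs,ys)])
            (c,s,a)=cv2.minAreaRect(np.float32(P*1000)); w,v=np.linalg.eigh(np.cov(P.T)); d=v[:,1]
            out.append((ce[i].round(1),st[i,4],P.mean(0).round(4),np.round(c,1),np.round(s,1),round(np.degrees(np.arctan2(d[1],d[0]))%180,1)))
    return out
E
python3 - <<'E'
from h import *
cv2.setUseOptimized(True)
for n,b1,b2 in(("top",(110,180,230,270),(280,175,385,275)),("scene",(280,125,400,205),(90,145,215,230))):
    im=manip.camera(n)
    for r in rods(n,im,0.014): print(n,r)
    cs=[cv2.resize(im[b[1]:b[3],b[0]:b[2]],None,fx=6,fy=6,interpolation=cv2.INTER_CUBIC)[:600] for b in(b1,b2)]
    cs=[cv2.resize(c,(400*2//2*1,int(c.shape[0]*400/c.shape[1]))) for c in cs]
    H=max(c.shape[0] for c in cs); o=np.zeros((H,800,3),np.uint8)
    for i,c in enumerate(cs): o[:c.shape[0],i*400:i*400+400]=c
    o=cv2.convertScaleAbs(o,alpha=1.5)
    cv2.imwrite(f"pics/{n}1.png",o[:,:,::-1])
print(ray("top",(268,150),.045),[ray("top",u,.01) for u in((132,191),(219,194),(214,260),(125,257))])
E
```

```text
Traceback (most recent call last):
  File "h.py", line 15, in rods
    ys,xs=np.where(l==i); P=np.array([ray(n,(x,y),z)[:2] for x,y in zip(xs,ys)])
                                      ~~~^^^^^^^^^^^
  File "h.py", line 6, in ray
    K,R,t=cam(n); c=-R.T@t; d=R.T@np.linalg.inv(K)@np.array([*uv,1.]); return c+d*(z-c[2])/d[2]
          ~~~^^^
  File "h.py", line 4, in cam
    p=manip.camera_params(n); R=cv2.Rodrigues(p["rvec"])[0]; return p["mtx"],R,p["tvec"]
ValueError: time passes only in moves, steps and waits
```

```bash
sed -i 's/^def cam(n):/import functools\nP_={n:manip.camera_params(n) for n in("top","scene")}\n@functools.lru_cache\ndef cam(n):/; s/p=manip.camera_params(n)/p=P_[n]/' h.py
cat > view.py <<'E'
from h import *
import sys
tag=sys.argv[1]
for n,b1,b2 in(("top",(110,180,230,270),(280,175,385,275)),("scene",(280,125,400,205),(90,145,215,230))):
    im=manip.camera(n); np.save(f"{n}{tag}.npy",im)
    for r in rods(n,im,0.014): print(n,*r)
    cs=[cv2.resize(im[b[1]:b[3],b[0]:b[2]],(400,int((b[3]-b[1])*400/(b[2]-b[0]))),interpolation=cv2.INTER_CUBIC) for b in(b1,b2)]
    H=max(c.shape[0] for c in cs); o=np.zeros((H,800,3),np.uint8)
    for i,c in enumerate(cs): o[:c.shape[0],i*400:i*400+400]=c
    cv2.imwrite(f"pics/{n}{tag}.png",cv2.convertScaleAbs(o,alpha=1.5)[:,:,::-1])
E
python3 view.py 1; python3 - <<'E'
from h import *
print(ray("top",(268,150),.045),[ray("top",u,.01).round(4) for u in((132,191),(219,194),(214,260),(125,257))])
E
```

```text
top [194.4 114.7] 369 [0.8255 0.166 ] [824.7 163.3] [ 40.4 198.5] 97.5
top [188.8 133.4] 381 [0.7679 0.1789] [767.7 176.1] [ 40.  199.4] 97.5
top [338.7 139.6] 152 [ 0.7623 -0.2517] [ 762.4 -250.9] [90.1 14.8] 80.3
top [334.5 212.2] 343 [ 0.552  -0.2374] [ 553.2 -238. ] [ 25.6 160.5] 167.5
top [294.  214.4] 330 [ 0.5425 -0.1256] [ 544.1 -126.1] [ 23.7 160.7] 169.2
top [155.5 226.4] 429 [0.4983 0.2538] [503.7 261.9] [ 67.6 175.8] 178.2
top [185.4 227. ] 480 [0.4992 0.172 ] [503.  163.5] [175.9  51.3] 0.1
top [213.2 227.9] 348 [0.4988 0.0956] [500.8  95.6] [ 31.1 179.3] 178.5
top [369.1 238.8] 389 [ 0.4813 -0.331 ] [ 481.9 -331.5] [ 28.3 160.1] 173.1
scene [198.7 191.8] 555 [ 0.5435 -0.1274] [ 540.3 -127.9] [ 30.1 172.1] 169.7
scene [134.8 284.2] 441 [ 0.7627 -0.2542] [ 762.8 -254. ] [93.4 19.6] 79.9
scene [226.  322.5] 125 [ 0.8564 -0.0862] [856.2 -86.2] [21.6 20.4] 13.1
scene [209.9 327.4] 127 [ 0.8622 -0.1154] [ 861.6 -115.2] [21.4 22. ] 25.0
scene [193.4 332.3] 128 [ 0.8681 -0.1447] [ 867.6 -144.5] [19.4 22.1] 0.3
scene [231.1 340.4] 136 [ 0.8895 -0.0796] [889.5 -79.7] [21.4 20.7] 1.3
scene [214.6 345.6] 138 [ 0.8954 -0.1085] [ 895.2 -107.9] [20.8 22.6] 177.4
scene [197.7 350.8] 142 [ 0.9013 -0.1379] [ 900.8 -137.3] [20.6 22.4] 175.1
[ 0.71563941 -0.04868272  0.045     ] [array([0.5954, 0.3282, 0.01  ]), array([0.5941, 0.0844, 0.01  ]), array([0.412 , 0.0896, 0.01  ]), array([0.413 , 0.3308, 0.01  ])]
```

View pics/top1.png

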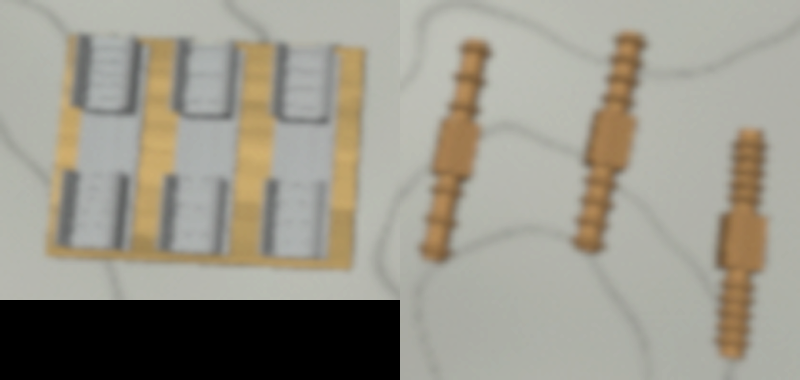

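View pics/scene1.png

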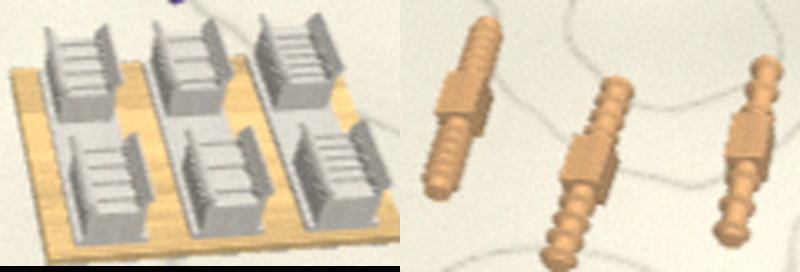

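The top crop shows, left to right, the coarse (3 ridges), medium (4) and fine (5) studs. The scene crop suggests the gauges, by rising y, are medium, coarse and fine. I'll check that with line profiles and fit the board pose.

```bash
cat > board.py <<'E'
from h import *
from scipy.ndimage import map_coordinates, gaussian_filter1d
for n in("top","scene"):
    im=np.load(n+"1.npy"); S=4
    K,R,t=cam(n); print(n,"cam at",(-R.T@t).round(3))
    big=cv2.resize(im,None,fx=S,fy=S,interpolation=cv2.INTER_CUBIC); h=cv2.cvtColor(big,cv2.COLOR_RGB2HSV)
    m=cv2.inRange(h,(12,70,60),(30,255,255))
    q=proj(n,[(.36,.04,.01),(.36,.38,.01),(.65,.38,.01),(.65,.04,.01)])*S
    roi=np.zeros_like(m); cv2.fillConvexPoly(roi,q.astype(int),255); m&=roi
    m=cv2.morphologyEx(m,cv2.MORPH_OPEN,np.ones((5,5)))
    ys,xs=np.where(m); hull=cv2.convexHull(np.int32(np.c_[xs,ys]))
    W=np.array([ray(n,((x+.5)/S-.5,(y+.5)/S-.5),.01)[:2] for x,y in hull[:,0]])*1000
    c,s,a=cv2.minAreaRect(np.float32(W)); print("rect",np.round(c,1),np.round(s,1),round(a,2))
    print(cv2.approxPolyDP(np.float32(W).reshape(-1,1,2),6,True)[:,0].round(1).tolist())
    # pitch profiles
    g=cv2.cvtColor(im,cv2.COLOR_RGB2GRAY).astype(float)
    for yc in(.128,.208,.288):
        X=np.arange(-85,86,1.)
        prof=0
        for dy in np.arange(-.009,.0091,.003):
            uv=proj(n,[(.5036+x/1000,yc+dy-(x/1000)*.014,.044) for x in X]); prof=prof+map_coordinates(g,[uv[:,1],uv[:,0]],order=3)
        p=prof/7; p=p-gaussian_filter1d(p,9)
        o=[]
        for nm,c in(("F",(31,41,51,61,71)),("M",(31,46,61,76)),("C",(31,53,75))):
            for sh in range(-8,9,1):
                v=np.mean([np.interp(sg*cc+sh,X,p) for cc in c for sg in(-1,1)]); o.append((round(v,1),nm,sh))
        for nm in "FMC": print(yc,nm,"min",min(x for x in o if x[1]==nm),"max",max(x for x in o if x[1]==nm), end=" | ")
        print()
E
python3 board.py
```

```text
top cam at [ 0.38  -0.013  1.136]
rect [504.6 210.3] [248.9 183.4] 89.08
[[590.9000244140625, 85.30000305175781], [412.3999938964844, 89.30000305175781], [417.20001220703125, 334.20001220703125], [594.2000122070312, 331.8999938964844]]
0.128 F min (np.float64(-1.3), 'F', -8) max (np.float64(0.8), 'F', -1) | 0.128 M min (np.float64(-2.1), 'M', -8) max (np.float64(1.7), 'M', 8) | 0.128 C min (np.float64(-3.2), 'C', -8) max (np.float64(1.1), 'C', -1) | 
0.208 F min (np.float64(-0.8), 'F', -6) max (np.float64(1.1), 'F', 0) | 0.208 M min (np.float64(-3.0), 'M', -8) max (np.float64(1.4), 'M', 0) | 0.208 C min (np.float64(-2.7), 'C', -8) max (np.float64(1.8), 'C', -1) | 
0.288 F min (np.float64(-1.8), 'F', -5) max (np.float64(1.8), 'F', 1) | 0.288 M min (np.float64(-2.9), 'M', -7) max (np.float64(1.2), 'M', 0) | 0.288 C min (np.float64(-3.9), 'C', -7) max (np.float64(1.5), 'C', 0) | 
scene cam at [ 1.151 -0.075  0.731]
rect [506.6 208.4] [249.9 190.2] 89.02
[[599.0999755859375, 329.70001220703125], [598.7000122070312, 82.5999984741211], [411.70001220703125, 86.80000305175781], [413.70001220703125, 265.1000061035156], [443.29998779296875, 333.3999938964844]]
0.128 F min (np.float64(-1.9), 'F', -4) max (np.float64(2.2), 'F', 2) | 0.128 M min (np.float64(-17.8), 'M', -4) max (np.float64(9.7), 'M', 4) | 0.128 C min (np.float64(-8.0), 'C', -4) max (np.float64(6.5), 'C', 0) | 
0.208 F min (np.float64(-3.3), 'F', -3) max (np.float64(4.4), 'F', 3) | 0.208 M min (np.float64(-5.2), 'M', -3) max (np.float64(3.5), 'M', 2) | 0.208 C min (np.float64(-19.4), 'C', -3) max (np.float64(7.8), 'C', -8) | 
0.288 F min (np.float64(-13.9), 'F', -1) max (np.float64(12.5), 'F', 4) | 0.288 M min (np.float64(-1.6), 'M', -1) max (np.float64(1.5), 'M', 5) | 0.288 C min (np.float64(-4.4), 'C', -1) max (np.float64(4.2), 'C', 4) |
```

Matching is settled: the gauge at y≈0.128 is medium, 0.208 is coarse and 0.288 is fine. The board centre is about (505, 209.5) mm with yaw about −0.017 rad, and its measured size agrees with the given 185 x 250. I'll start with the fine stud at (0.4815, −0.331), axis −6.9°.

>>> move_arm(moves=[0,0.037,0.0306,0,-0.04,0,0.037,0.0306,0,-0.04,0,0.037,0.0306,0,-0.04,0,0.037,0.0306,0,-0.04,0,0.037,0.0306,0,-0.04,0,0.037,0.0306,0,-0.04,0,0.037,0.0306,0,-0.04,0,0.037,0.0306,-0.04,-0.04,0,0.037,0.0306,-0.04,-0.04,0,0,0,0,0], squeeze=50)

```text
time_s: 1.5
ee_pos: [0.4831, -0.3266, 0.1729]
orientation: [0.998, -0.057, -0.002, -0.002]
force: [-0.6, -0.7, -0.2]
grip_width: 0.0856
grasp_force: 0.0
```

>>> move_arm(moves=[0,0,0,-0.04,0,0,0,0,-0.035,0,0,0,0,0,0,0,0,0,0,0])

```text
time_s: 2.0
ee_pos: [0.4818, -0.3327, 0.1028]
orientation: [0.998, -0.06, 0.001, 0.001]
force: [1.4, 0.0, -0.1]
grip_width: 0.0855
grasp_force: 0.0
```

```bash
cat > pic.py <<'E'
import sys
from h import *
n,tag,x0,y0,x1,y1=sys.argv[1],sys.argv[2],*map(int,sys.argv[3:7])
im=manip.camera(n); np.save(f"{n}{tag}.npy",im); c=im[y0:y1,x0:x1]
f=min(800/c.shape[1],600/c.shape[0]); cv2.imwrite(f"pics/{n}{tag}.png",cv2.convertScaleAbs(cv2.resize(c,None,fx=f,fy=f,interpolation=cv2.INTER_CUBIC),alpha=1.4)[:,:,::-1])
s=manip.sense(); print(s["ee_pos"].round(4),s["orientation"].round(4))
E
python3 pic.py scene 2 60 100 260 250
```

```text
[ 0.4821 -0.3328  0.1032] [ 9.982e-01 -6.040e-02  1.100e-03  7.000e-04]
```

View pics/scene2.png

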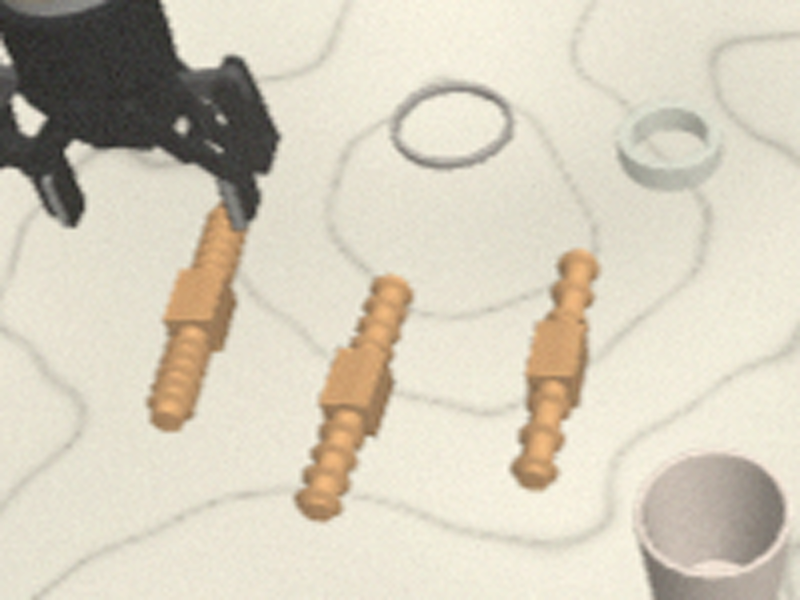

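The gripper's open fingers straddle the fine stud's line, and the other studs are clear. I'll descend and close.

>>> move_arm(moves=[0,0,0.001,-0.04,0,0,0,0,-0.033,0,0,0,0,0,0,255,0,0,0,0,255,0,0,0,0,255,0,0,0,0,255,0,0,0,0,255,0,0,0,0,255,0,0,0,0], squeeze=50)

```text
time_s: 3.18
ee_pos: [0.4821, -0.3312, 0.0296]
orientation: [0.998, -0.06, 0.001, 0.001]
force: [-1.0, 1.6, 6.6]
grip_width: 0.0272
grasp_force: 50.1
```

>>> move_arm(moves=[255,0,0,0.04,0,255,0,0,0.045,0,255,0.002,0.05,0.045,0.01,255,0.003,0.055,0,0.015,255,0.003,0.055,0,0.015,255,0.003,0.055,0,0.015,255,0.003,0.055,0,0.015,255,0.003,0.055,0,0.015,255,0.003,0.055,0,0.018,255,0.003,0.055,0,0])

```text
time_s: 4.42
ee_pos: [0.5043, 0.1024, 0.1556]
orientation: [1.0, -0.009, 0.0, 0.0]
force: [1.3, -0.3, -0.8]
grip_width: 0.0272
grasp_force: 49.4
```

>>> move_arm(moves=[255,0.001,0.055,0,0,255,0,0.055,0,0,255,0,0.05,0,0,255,0,0.025,-0.025,0,255,0,0,-0.03,0,255,0,0,0,0,255,0,0,0,0])

```text
time_s: 5.3
ee_pos: [0.5058, 0.2855, 0.1011]
orientation: [1.0, -0.009, 0.0, -0.0]
force: [0.4, 0.6, -0.4]
grip_width: 0.0273
grasp_force: 49.5
```

```bash
python3 pic.py top 3 110 170 240 270;  python3 pic.py scene 3 270 90 430 210
```

```text
[0.5061 0.2856 0.1015] [ 1.e+00 -9.e-03  8.e-04 -4.e-04]
[0.5062 0.2857 0.1016] [ 1.0e+00 -9.1e-03  1.0e-03 -5.0e-04]
```

View pics/scene3.png

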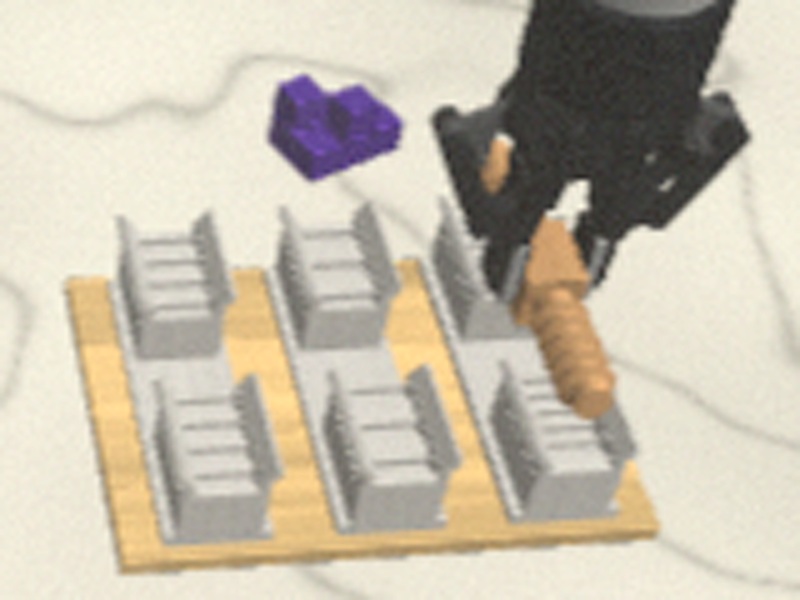

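```bash
cat > held.py <<'E'
import sys
from h import *
tag=sys.argv[1]; c=np.array(eval(sys.argv[2]))
for n in("scene","top"):
    im=np.load(n+tag+".npy"); h=cv2.cvtColor(im,cv2.COLOR_RGB2HSV)
    E=[c+[sx*.082,sx*.082*-.0175,0] for sx in(-1,0,1)]
    pe=proj(n,E); print(n,"expected ends",pe.round(1).tolist())
    m=cv2.inRange(h,(3,110,50),(16,255,255)); k,l,st,ce=cv2.connectedComponentsWithStats(m)
    for i in range(1,k):
        if st[i,4]>8 and np.abs(ce[i]-pe[1]).max()<45: print(n,st[i],ce[i].round(1))
    u=(pe[2]-pe[0]); L=np.linalg.norm(u); u/=L
    ys,xs=np.where(m); P=np.c_[xs,ys]-pe[1]; t=P@u; d=P@[-u[1],u[0]]; k=(abs(t)<L*.62)&(abs(d)<10)
    print(n,"t extent",t[k].min(),t[k].max(),"exp",-L/2,L/2)
    for a,b in((-.5,-.3),(-.3,-.12),(-.1,.1),(.12,.3),(.3,.5)):
        q=k&(t>a*L)&(t<b*L)
        if q.sum()>5: print("  part",a,b,q.sum(),"off",d[q].mean().round(2),"width",np.ptp(d[q]).round(1))
    print("  mm/px",164/L)
E
python3 held.py 3 "[.5062,.2857,.086]"
```

```text
scene expected ends [[368.6, 120.7], [378.3, 144.4], [389.1, 170.9]]
scene [367 119   5   8  26] [369.2 122.6]
scene [374 134  18  39 322] [382.7 152. ]
scene t extent -27.04864061660833 29.5803162754311 exp -27.106996570692857 27.106996570692857
  part -0.5 -0.3 26 off 0.17 width 5.6
  part -0.3 -0.12 16 off -3.81 width 6.7
  part -0.1 0.1 114 off -2.17 width 15.1
  part 0.12 0.3 86 off 0.04 width 12.1
  part 0.3 0.5 77 off -0.66 width 10.0
  mm/px 3.0250492630620522
top expected ends [[133.6, 251.9], [136.9, 219.7], [140.2, 188.5]]
top [135 190   8  19  98] [139.  198.4]
top [133 223   9  10  57] [136.9 226.4]
top t extent -12.264968308044462 29.923036361021307 exp -31.860470504571058 31.860470504571058
  part -0.3 -0.12 18 off 0.65 width 4.4
  part -0.1 0.1 30 off 0.88 width 8.2
  part 0.12 0.3 37 off -0.12 width 6.3
  part 0.3 0.5 61 off -0.26 width 5.8
  mm/px 2.57372219246528
```

View pics/top3.png

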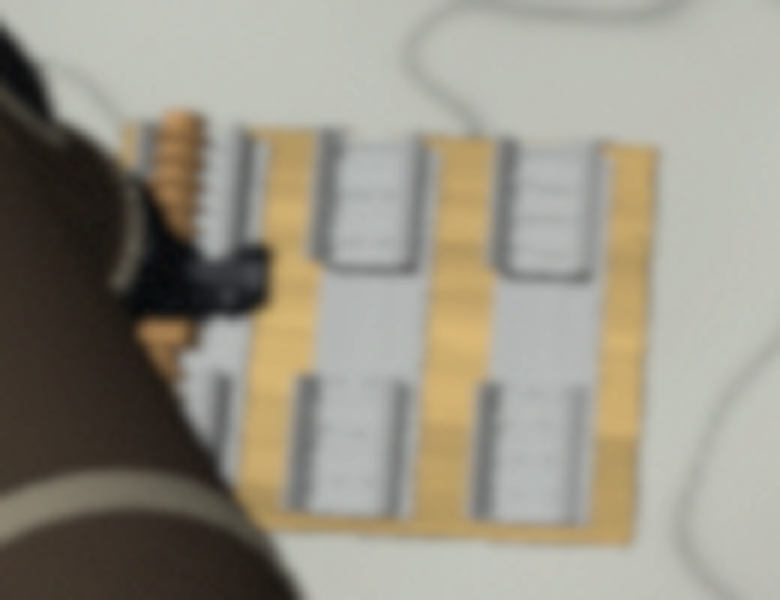

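The stud sits where expected, level and within about 1 px, with the correct (5-notch) gauge beneath it. I'll correct y and lower it gently.

>>> move_arm(moves=[255,0,0.0035,0,0,255,0,0,-0.015,0,255,0,0,-0.01,0,255,0,0,-0.002,0,255,0,0,0,0])

```text
time_s: 6.02
ee_pos: [0.5051, 0.2892, 0.0727]
orientation: [1.0, -0.009, -0.0, 0.0]
force: [0.3, 0.0, -0.4]
grip_width: 0.0268
grasp_force: 49.5
```

>>> move_arm(moves=[255,0,0,-0.002,0,255,0,0,-0.002,0,255,0,0,0,0])

```text
time_s: 6.4
ee_pos: [0.5052, 0.2892, 0.069]
orientation: [1.0, -0.009, -0.0, 0.0]
force: [0.2, -0.5, -0.4]
grip_width: 0.027
grasp_force: 49.5
```

>>> move_arm(moves=[255,0,0,-0.001,0,255,0,0,0,0])

```text
time_s: 6.65
ee_pos: [0.5054, 0.2893, 0.0686]
orientation: [1.0, -0.009, 0.0, -0.0]
force: [-0.9, -0.6, 4.1]
grip_width: 0.027
grasp_force: 50.2
```

Contact came exactly at the home height (0.0686). I'll release, rise and go to the medium stud.

>>> move_arm(moves=[0,0,0,0,0,0,0,0,0,0,0,0,0,0,0,0,0,0,0,0,0,0,0,0.04,0,0,0,0,0.045,0,0,0,-0.04,0,0,0,0.005,-0.055,0,-0.025,0,0.006,-0.055,0,-0.025,0,0.006,-0.055,0,-0.025])

```text
time_s: 7.9
ee_pos: [0.5224, 0.0826, 0.1533]
orientation: [0.999, -0.046, 0.0, -0.0]
force: [1.2, 0.4, -0.1]
grip_width: 0.0854
grasp_force: 0.0
```

>>> move_arm(moves=[0,0.006,-0.055,0,-0.025,0,0.006,-0.055,0,-0.025,0,0.006,-0.055,0,-0.025,0,0.006,-0.055,0,-0.025,0,0.006,-0.055,0,-0.025,0,0,-0.045,0,0,0,0,0,-0.03,0,0,0,0,-0.02,0,0,0,0,0,0,0,0,0,0,0])

```text
time_s: 9.15
ee_pos: [0.5528, -0.2358, 0.1038]
orientation: [0.994, -0.108, 0.0, 0.0]
force: [0.7, 0.2, 1.4]
grip_width: 0.0852
grasp_force: 0.0
```

```bash
python3 - <<'E'
from h import *
for n in("top","scene"):
    im=manip.camera(n); np.save(n+"4.npy",im)
    for r in rods(n,im,.014,100,900): print(n,*r)
    # seated fine stud at z=.053
    for r in rods(n,im,.053,100,900):
        if r[2][1]>.2: print("  z53",*r)
E
```

```text
top [194.5 114.7] 364 [0.8255 0.1659] [824.7 163.2] [ 37.8 198.8] 97.6
top [188.8 133.4] 376 [0.768 0.179] [767.9 176.1] [ 39.7 199.4] 97.4
top [338.6 139.6] 148 [ 0.7622 -0.2515] [ 762.3 -250.9] [90.1 14.6] 80.3
top [294.1 214.2] 321 [ 0.5431 -0.1256] [ 544.3 -126.3] [ 23.3 160.1] 169.2
top [137.3 221.3] 499 [0.5106 0.3047] [510.5 308.4] [162.7  43.8] 179.3
top [155.8 225.2] 403 [0.5015 0.2533] [503.6 247.8] [ 32.6 175.1] 179.3
top [185.3 226.5] 467 [0.5004 0.1722] [502.9 166.2] [175.9  40.6] 179.8
top [213.2 227.9] 339 [0.4989 0.0956] [501.1  95.7] [ 28.2 178.8] 178.6
top [332.8 220.3] 224 [ 0.529  -0.2325] [ 522.6 -229.4] [26.  96.3] 167.0
  z53 [137.3 221.3] 499 [0.506  0.2937] [505.9 297.2] [157.1  42.3] 179.3
  z53 [155.8 225.2] 403 [0.4972 0.2441] [499.3 238.7] [ 31.5 169.1] 179.3
scene [147.    8.3] 261 [-0.3318 -0.2915] [-334.8 -291.6] [127.9  56.1] 6.4
scene [377.  155.6] 564 [0.471 0.311] [466.8 312.3] [ 36.  184.3] 178.2
scene [198.6 192. ] 557 [ 0.5438 -0.1277] [ 540.3 -127.7] [ 29.7 172.1] 169.6
scene [148.1 199.5] 647 [ 0.5545 -0.2399] [ 549.4 -239.1] [ 34.9 173.3] 168.9
scene [134.9 284.2] 439 [ 0.7628 -0.2541] [ 762.8 -253.9] [93.6 19.4] 79.9
scene [226.  322.5] 125 [ 0.8564 -0.0862] [856.2 -86.2] [21.6 20.4] 13.1
scene [209.8 327.4] 126 [ 0.8623 -0.1154] [ 862.4 -115.2] [21.6 20. ] 52.9
scene [193.4 332.4] 127 [ 0.8682 -0.1446] [ 867.6 -144.5] [19.4 22.1] 174.8
scene [231.1 340.4] 136 [ 0.8895 -0.0796] [889.5 -79.7] [21.4 20.7] 1.3
scene [214.5 345.6] 136 [ 0.8954 -0.1087] [ 895.6 -108.9] [22.1 21.2] 2.6
scene [197.7 350.8] 143 [ 0.9013 -0.1378] [ 900.8 -137.4] [20.6 22.4] 167.6
  z53 [377.  155.6] 564 [0.508 0.29 ] [504.1 291.3] [ 34.  174.3] 178.2
```

The fine stud is home in its gauge. Medium measures (0.553, −0.238), and the TCP is 2 mm short in y. I'll grasp it.

>>> move_arm(moves=[0,0,-0.002,-0.04,0,0,0,0,-0.034,0,0,0,0,0,0,255,0,0,0,0,255,0,0,0,0,255,0,0,0,0,255,0,0,0,0,255,0,0,0,0,255,0,0,0,0])

```text
time_s: 10.38
ee_pos: [0.553, -0.2381, 0.0304]
orientation: [0.994, -0.108, 0.001, 0.0]
force: [0.1, 1.2, 5.7]
grip_width: 0.0272
grasp_force: 50.3
```

>>> move_arm(moves=[255,0,0,0.04,0,255,0,0,0.045,0,255,-0.005,0.04,0.035,0.02,255,-0.007,0.055,0,0.03,255,-0.007,0.055,0,0.03,255,-0.007,0.055,0,0.03,255,-0.007,0.055,0,0.03,255,-0.007,0.055,0,0.03,255,-0.007,0.04,0,0.03,255,-0.003,0.0125,0,0])

```text
time_s: 11.62
ee_pos: [0.5016, 0.1328, 0.1496]
orientation: [1.0, -0.006, 0.0, -0.001]
force: [0.4, -0.6, 0.2]
grip_width: 0.0271
grasp_force: 49.5
```

>>> move_arm(moves=[255,0,0,-0.03,0,255,0,0,-0.02,0,255,0,0,0,0,255,0,0,0,0])

```text
time_s: 12.12
ee_pos: [0.5029, 0.1292, 0.0998]
orientation: [1.0, -0.009, 0.0, 0.0]
force: [-0.2, -0.3, -0.6]
grip_width: 0.0274
grasp_force: 49.4
```

```bash
for n in scene top; do python3 pic.py $n 5 230 90 430 210; done; python3 held.py 5 "[.503,.1295,.084]"
```

```text
[0.503  0.1294 0.1001] [ 1.e+00 -9.e-03  7.e-04 -1.e-04]
[0.503  0.1295 0.1001] [ 1.0e+00 -8.9e-03  8.0e-04 -1.0e-04]
scene expected ends [[304.1, 124.7], [310.2, 148.8], [317.1, 175.8]]
scene [305 134  16  44 366] [312.6 156. ]
scene t extent -14.6757808274256 28.97075199231771 exp -26.40128337271384 26.40128337271384
  part -0.3 -0.12 49 off -1.83 width 9.2
  part -0.1 0.1 108 off -0.92 width 13.6
  part 0.12 0.3 86 off -0.06 width 12.1
  part 0.3 0.5 88 off 0.16 width 9.7
  mm/px 3.10590961970994
top expected ends [[195.2, 255.0], [197.6, 222.8], [200.0, 191.6]]Traceback (most recent call last):
  File "held.py", line 13, in <module>
    print(n,"t extent",t[k].min(),t[k].max(),"exp",-L/2,L/2)
                       ~~~~~~~~^^
    return umr_minimum(a, axis, None, out, keepdims, initial, where)
ValueError: zero-size array to reduction operation minimum which has no identity
```

Same end signature as the fine stud, so it is aligned. Lowering.

>>> move_arm(moves=[255,0,0,-0.015,0,255,0,0,-0.011,0,255,0,0,0,0,255,0,0,-0.002,0,255,0,0,-0.0015,0,255,0,0,0,0])

```text
time_s: 12.98
ee_pos: [0.5027, 0.1298, 0.0698]
orientation: [1.0, -0.009, 0.0, -0.0]
force: [1.3, 0.8, -1.0]
grip_width: 0.027
grasp_force: 49.6
```

>>> move_arm(moves=[255,0,0,-0.001,0,255,0,0,0,0])

```text
time_s: 13.22
ee_pos: [0.5028, 0.1299, 0.0693]
orientation: [1.0, -0.009, 0.001, -0.0]
force: [0.5, -0.9, 5.4]
grip_width: 0.0273
grasp_force: 50.5
```

Home at 0.0693 as predicted. I'll release and go on to the coarse stud.

>>> move_arm(moves=[0,0,0,0,0,0,0,0,0,0,0,0,0,0,0,0,0,0,0,0,0,0,0,0.04,0,0,0,0,0.045,0,0,0.006,-0.04,0,-0.027,0,0.007,-0.05,0,-0.028,0,0.007,-0.05,0,-0.028,0,0.007,-0.05,0,-0.028])

```text
time_s: 14.48
ee_pos: [0.5293, -0.0618, 0.1537]
orientation: [0.998, -0.064, 0.0, 0.0]
force: [-0.1, 0.3, 0.3]
grip_width: 0.0854
grasp_force: 0.0
```

>>> move_arm(moves=[0,0.007,-0.045,0,-0.028,0,0.0067,-0.0214,0,-0.028,0,0,0,-0.03,0,0,0,0,-0.02,0,0,0,0,0,0,0,0,0,0,0])

```text
time_s: 15.22
ee_pos: [0.5435, -0.126, 0.1042]
orientation: [0.996, -0.092, 0.0, -0.0]
force: [0.0, -0.1, 0.6]
grip_width: 0.0854
grasp_force: 0.0
```

```bash
python3 pic.py scene 6 150 90 430 250; python3 -c "
from h import *
print(*rods('scene',np.load('scene6.npy'),.014,300,900),sep='\n')"
```

```text
[ 0.5437 -0.1262  0.1045] [ 9.958e-01 -9.160e-02  7.000e-04 -0.000e+00]
(array([377. , 155.7]), np.int32(567), array([0.4714, 0.3108]), array([466.7, 309.9]), array([ 39.8, 184.3]), np.float64(178.1))
(array([198.7, 191.6]), np.int32(560), array([ 0.5429, -0.1275]), array([ 540.3, -127.7]), array([ 29.7, 172.1]), np.float64(169.8))
(array([134.9, 284.2]), np.int32(437), array([ 0.7628, -0.2542]), array([ 763. , -253.8]), array([92.7, 19.4]), np.float64(79.9))
```

View pics/scene6.png

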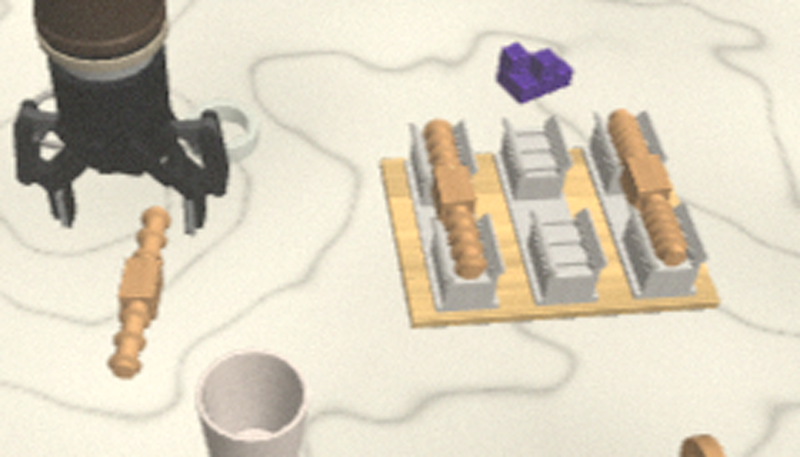

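Medium and fine studs sit in their gauges, the middle coarse gauge is empty, and the cup at (250,400) is standing. I'll grasp the coarse stud.

>>> move_arm(moves=[0,0,0,-0.04,0,0,0,0,-0.034,0,0,0,0,0,0,255,0,0,0,0,255,0,0,0,0,255,0,0,0,0,255,0,0,0,0,255,0,0,0,0,255,0,0,0,0])

```text
time_s: 16.4
ee_pos: [0.5438, -0.1269, 0.0309]
orientation: [0.996, -0.092, 0.001, 0.0]
force: [-0.4, 0.0, 6.3]
grip_width: 0.0273
grasp_force: 50.0
```

>>> move_arm(moves=[255,0,0,0.04,0,255,0,0,0.045,0,255,-0.004,0.04,0.035,0.024,255,-0.006,0.055,0,0.024,255,-0.006,0.055,0,0.024,255,-0.006,0.055,0,0.024,255,-0.006,0.055,0,0.024,255,-0.006,0.045,0,0.024,255,-0.006,0.0312,0,0.024,255,0,0,0,0])

```text
time_s: 17.65
ee_pos: [0.502, 0.2127, 0.15]
orientation: [1.0, -0.006, 0.0, -0.001]
force: [0.3, -1.0, -1.0]
grip_width: 0.0268
grasp_force: 49.5
```

>>> move_arm(moves=[255,0,0,-0.03,0,255,0,0,-0.02,0,255,0,0,0,0,255,0,0,0,0])

```text
time_s: 18.15
ee_pos: [0.5036, 0.2091, 0.1004]
orientation: [1.0, -0.009, 0.0, -0.0]
force: [0.1, 1.0, -0.7]
grip_width: 0.0271
grasp_force: 49.5
```

```bash
for n in scene top; do python3 pic.py $n 7 230 90 430 210; done; python3 held.py 7 "[.504,.2093,.084]" 2>/dev/null
```

```text
[0.5037 0.2093 0.1006] [ 1.0e+00 -8.5e-03  7.0e-04 -2.0e-04]
[0.5037 0.2095 0.1007] [ 1.0e+00 -8.4e-03  8.0e-04 -3.0e-04]
scene expected ends [[337.1, 122.8], [345.0, 146.7], [353.9, 173.4]]
scene [333 121   4   5   9] [334.7 122.9]
scene [299 133  21  54 447] [309.5 159.7]
scene [340 134  18  42 350] [348.1 154.5]
scene [365 134  25  49 422] [377.9 156.8]
scene t extent -27.229854126143344 29.061266428482565 exp -26.671948763128515 26.671948763128515
  part -0.5 -0.3 7 off 2.54 width 3.5
  part -0.3 -0.12 27 off -2.84 width 7.3
  part -0.1 0.1 113 off -1.39 width 14.2
  part 0.12 0.3 83 off 0.43 width 12.0
  part 0.3 0.5 90 off 0.25 width 10.4
  mm/px 3.074391028875901
top expected ends [[163.8, 253.7], [166.7, 221.5], [169.5, 190.3]]
top [165 192   7  13  57] [168.7 197.5]
top [195 195   9  60 329] [198.9 224.3]
top t extent 17.61544518071555 29.74652714916609 exp -31.803171504860643 31.803171504860643
  part 0.3 0.5 53 off -0.29 width 6.2
  mm/px 2.578359205070712
```

Same signature again (+2.4 px, against +2.5 and +2.6 for the others). Lowering.

>>> move_arm(moves=[255,0,0,-0.015,0,255,0,0,-0.011,0,255,0,0,0,0,255,0,0,-0.002,0,255,0,0,-0.0015,0,255,0,0,-0.001,0,255,0,0,0,0])

```text
time_s: 19.12
ee_pos: [0.5041, 0.2098, 0.0699]
orientation: [1.0, -0.008, 0.001, -0.0]
force: [4.4, 0.1, 3.9]
grip_width: 0.0271
grasp_force: 50.3
```

>>> move_arm(moves=[0,0,0,0,0,0,0,0,0,0,0,0,0,0,0,0,0,0,0,0,0,0,0,0.04,0,0,0,0,0.045,0,0,0,0,0.04,0,0,0,-0.05,0,0,0,0,-0.055,0,0,0,0,-0.055,0,0])

```text
time_s: 20.38
ee_pos: [0.5027, 0.048, 0.1943]
orientation: [1.0, -0.008, 0.0, 0.0]
force: [0.9, 0.1, 0.0]
grip_width: 0.0854
grasp_force: 0.0
```

>>> move_arm(moves=[0,0,-0.055,0,0,0,0,-0.055,0,0,0,0,-0.055,0,0,0,0,-0.055,0,0,0,0,0,0,0,0,0,0,0,0])

```text
time_s: 21.12
ee_pos: [0.5028, -0.17, 0.1939]
orientation: [1.0, -0.008, -0.0, -0.0]
force: [-0.0, 1.5, 0.1]
grip_width: 0.0855
grasp_force: 0.0
```

```bash
python3 pic.py top 8 110 120 290 270; python3 pic.py scene 8 210 110 410 260; python3 - <<'E'
from h import *
for n in("scene","top"):
    im=np.load(n+"8.npy"); h=cv2.cvtColor(im,cv2.COLOR_RGB2HSV); m=cv2.inRange(h,(3,110,50),(16,255,255))
    k,l,st,ce=cv2.connectedComponentsWithStats(m)
    for i in range(1,k):
        X=ray(n,ce[i],.053)
        if st[i,4]>150 and .45<X[0]<.56 and .05<X[1]<.35:
            ys,xs=np.where(l==i); P=np.array([ray(n,q,.053)[:2] for q in zip(xs,ys)]); d=np.linalg.eigh(np.cov(P.T))[1][:,1]
            print(n,st[i,4],X.round(4),P[:,0].min().round(4),P[:,0].max().round(4),np.arctan(d[1]/d[0]).round(3))
E
```

```text
[ 0.503  -0.1692  0.194 ] [ 1.0e+00 -7.5e-03 -1.0e-04 -4.0e-04]
[ 0.5031 -0.1689  0.194 ] [ 1.e+00 -7.e-03 -1.e-04 -3.e-04]
scene 439 [0.5068 0.2909 0.053 ] 0.4168 0.591 -0.027
scene 448 [0.5101 0.2108 0.053 ] 0.4162 0.5889 -0.045
scene 435 [0.5063 0.131  0.053 ] 0.4155 0.5869 -0.025
top 362 [0.5054 0.2896 0.053 ] 0.4279 0.5853 -0.016
top 337 [0.5034 0.2103 0.053 ] 0.4251 0.5847 -0.018
top 333 [0.5024 0.1301 0.053 ] 0.4247 0.5818 -0.013
```

View pics/scene8.png

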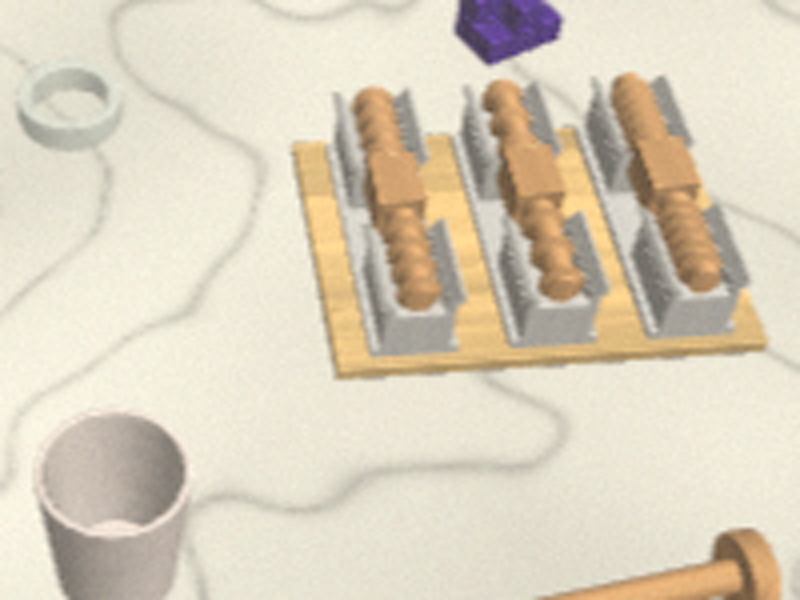

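The view shows all three studs seated in their own gauges, evenly spaced at 80 mm and parallel to the row, with the cup upright. Handing in.

```bash
python3 -c "
from bench import manip
print(manip.finish_job())"
```

```text
the job is handed in; nothing more can be done
None
```

I laid all three studs in the gauges of their own pitch, each reaching its home height, released them, left the cup standing and handed the job in at about 21 s of the 72 s; the hand-in returned no verdict.

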